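# Shut the drain and hold the cleaning tank's lid open at 60 degrees

### The arm

A 6-joint arm with a two-finger parallel gripper is mounted at the origin on a cart in front of the work surface, level with it; the furniture and walls round the work are solid. World frame = base frame: x ahead of the robot, y to its left, z up, the work surface at z = 0. Lengths are in m, angles in rad, forces in N, time in s.
With the tool pointing down it reaches from about 0.225 to 0.875 m from the base axis. Payload 3.4 kg.
Tool frame: the origin (TCP) lies between the finger pads, 19 mm behind the fingertips; this is the grasp point; z points along the fingers, y is the line along which they close (so a half turn about z gives the same grasp; the last joint's range is limited). The gripper opens to 85 mm and grips with 20 to 120 N. Pads are 22 mm wide; open, the fingers measure 114 mm over their backs; the gripper's body (76 mm by 85 mm) begins 54 mm behind the grasp point. The pads swing forward as they close: fully open they stand 13 mm farther back than shut.
Start: joints at [-1.39, 0.276, 1.505, -0, 1.361, -0.121], TCP at [0.171, -0.549, 0.25] pointing down, gripper open.
Joint ranges: [-2.89, 2.89], [-0.75, 2.08], [0.22, 2.7], [-1.18, 4.32], [0.11, 2.71], [-2.7, 2.7]. Speed limits (rad/s): [2.57, 2.57, 3.14, 3.14, 3.14, 3.14].

### API

Orientations are given as a unit quaternion [w, x, y, z].
In Python, from rig import get_state, eyes, order gives the robot as it stands.
- The arm moves only by the tool drive_tool, never from a script. Its argument "rows" is a list of rows, each a list of 4 numbers: the shift along the tool's x, y, z in units of 25 mm (1.0 is 25 mm), then the turn about the tool's z in units of 6 degrees (1.0 is 6 degrees). A call has exactly 8 rows; each row is the pose to reach, as a shift and turn from the pose commanded when the call began, along the tool's axes at that moment; what a row does not reach only later rows make up. A row lasts 1/12 s, in which the tool goes at most 41.7 mm and 7.16 degrees, less where a joint would pass 70% of its speed; a pose out of reach is approached as far as the arm can. A call with a gripper value outside its range is refused whole. "grip" is the finger opening in mm, from 0 to 85.4, set as the call begins (left out, the last holds). The fingers move at their own pace and stop on an object; "newtons" is the grip in N (left out, the last holds). Time passes only in rows, so rows that repeat a pose let the fingers close, or fill a call up. It gives the time, the measured TCP pose, the force, the opening and the grip force at its end, in the units of the state.
- get_state(): the state, without advancing time (a new reading comes with each control period).
- eyes.get_image(name): name is "scene" or "top"; returns (picture, depth): 384x512x3 uint8, red, green, blue; 384x512 float32, m along the optical axis (not along the pixel's ray), 0 where there is no reading.
- eyes.camera_info(name): a dict with "fx", "fy", "cx", "cy" (pixels), "dist" ([k1, k2, p1, p2, k3] as OpenCV has them; the pictures are not rectified), "R" (3x3) and "t" (3): a world point X has camera coordinates R X + t. Camera axes: x right, y down, z forward; pixel columns grow to the right and rows downward; lengths in m; the calibration is good to about 2 mm. A picture is of the moment at which its call begins. camera_info takes no time and is no camera call.
- order.sign_off(): hands the job in; it is judged then, once.
The state is a dict: "clock": time; "qpos": joint angles; "qd": joint speeds; "effort": joint torques, N m; "position": TCP position; "ee_rot": TCP orientation; "contact_force": force on the tool from outside, world axes, zero at the start; "moment": the same for the moment, N m; "width": finger opening in m; "gripper_force": force on a finger pad.
Only numpy, scipy, OpenCV 4.12 (cv2) and the standard library are available. Lean on these libraries where they do the work, as an engineer would, in place of code of your own. Each camera call takes 0.05 s, during which the arm holds its last target. There are 200 camera calls.

### The job

I am about to fill the cleaning tank: first turn the lever of its drain valve to fully shut, so that nothing runs out, and only then raise the lid by its bar handle to 60 degrees from shut (two thirds of the way to upright), where I can pour and the lid still screens the things behind from splashes. The lid falls shut by itself, so keep hold of it and finish while holding it still at that angle; do not let it drop, and leave the other things on the table where they are.

Things in the scene. Friction and masses are not known exactly. Their poses are not given: they have to be found in the camera images.
- tank: Low grey and bright steel bench-top cleaning tank, fixed to the table: body 170 deep (x) x 280 wide (y), rim 125 high, shut lid's top 137 high; grey control box (130 x 60, 110 high) on its left end. Origin on the table under the tank's centre; x from the front (handle side) to the back (hinge side), y to its left, z up
- valve_stem (a point): Point on the vertical turning axis of the drain valve's lever, 110 above the table, in mid-thickness of the lever; at x -40, y -205 in the tank frame, axes as the tank's; does not move. The valve is on a brass pipe (axis 52 high) out of the tank's right (-y) end, with a down-turned spout over a drip tray (100 x 100 x 16)
- lever_grip (a point): Middle of the lever's black sleeve, 75 from the turning axis, 110 above the table: place to grip or push. The sleeve is 20 wide, 12 thick and 64 long; lever tip 102 from the axis. Moves with the lever; its y axis points along the lever from the tip to the stem
- valve_angle (a joint): Angle of the drain valve's lever, rad: 0 = lever in line with the pipe, pointing away from the tank (to its -y) = fully open; grows clockwise seen from above to its stop at 1.571 = lever across the pipe, pointing to the tank's front (-x) = fully shut. Starts between 0 and 0.45. Stiff enough to stay where it is left (about 0.2 N m, some 3 N at the sleeve)
- lid_angle (a joint): Angle of the lid, rad: 0 = shut (level); grows as the front edge is lifted up and back; stop at 1.48. Wanted: 1.047 (60 degrees). The lid weighs about 0.7 kg with its handle and falls shut from any angle when let go (it takes about 3 N upwards at the handle)
- lid_hinge (a point): Mid-point of the lid's hinge axis, along the back rim, 131 above the table, 91 behind the tank's origin; the axis runs along the tank's y. It does not move; axes as the tank's
- lid_handle (a point): Round black-sleeved bar handle before the lid: bar of 13 diameter along y, 84 long between two arms (110 over all). Origin at the bar's centre, 234 from the hinge axis and level with it when the lid is shut (131 above the table); in the lid's plane, with 43 clear between the bar and the lid's front edge and free space below. It turns with the lid: x from the bar to the hinge, y along the bar
- brush: Bystander: paint brush 218 long with brown wooden handle, lying in front of the tank's left part on a 3 thick sheet of card; origin under its middle
- screwdriver: Bystander: screwdriver 195 long with faceted red grip, lying in front of the tank, nearer the robot; origin on the table under its middle
- masking_tape: Bystander: cream roll of masking tape, 104 across, 25 high, lying right of the tank behind the drain valve; origin under its centre
- torch: Bystander: grey hand torch, 154 long, 33 thick, lying at the left; origin under its middle
- nail_box: Bystander: small carton, 53 x 75 x 46 high, at the left; origin under its centre
- lid: Steel lid of the tank, 179 deep x 292 wide, 6 thick with a 13 mm turned-down edge, hinged along the tank's back rim; origin at the middle of the hinge axis. It turns with the lid: x from the front to the hinge, y along the hinge, z out of the lid's top

How it is judged:
On the way:
1. the drain valve is fully shut (value of joint valve_angle above 1.48 rad), for 0.2 s.
At the end, for the whole second after the job is handed in: The lid stands still at 60 degrees from shut (within 5 degrees), carried by the gripper's fingers (contact over 0.5 N) at its bar handle (TCP within 80 mm of the bar's centre), and the drain valve's lever is still fully shut (within 5 degrees of its stop) (value of joint lid_angle between 0.96 and 1.134 rad and velocity of joint lid_angle between -0.1 and 0.1 rad/s and contact force between the fingers and lid above 0.5 N and value of joint valve_angle above 1.48 rad and distance between the grasp point and lid_handle below 0.08 m); the arm keeps its last pose, push and grip.
It fails at once if the lid is raised (over 6 degrees) while the drain valve is not fully shut (value of joint lid_angle above 0.105 rad and value of joint valve_angle below 1.45 rad).
It fails at once if the lid is let drop (falling faster than 1.5 rad/s from over 30 degrees) (value of joint lid_angle above 0.52 rad and velocity of joint lid_angle below -1.5 rad/s).
It fails at once if another thing on the table is shifted by more than 30 mm (distance of any of brush, screwdriver, masking_tape, torch, nail_box from where it was at the start of the episode above 0.03 m).
It also fails if it takes over 64 s, if anything falls off the work surface, if the arm or the gripper's body presses on something with over 40 N, if the wrist force passes 120 N, or if a joint passes its speed limit or range.

## Working session

There is one attempt and no reset: what is moved stays moved. The work goes in short steps, Python scripts to look and compute and a tool call to move; the robot and the scene stay as the last step left them, time stands still between calls to the robot, and variables do not carry over. Pictures are saved under pics/ and viewed, at most 10 in all, crops included, and the job is handed in when it is done.

Besides the shell and the picture viewer there is one more tool, called after ">>>" by a JSON object that holds its "api" and its "payload". drive_tool: Moves the arm, as the interface text tells. Its arguments: {"type":"object","properties":{"rows":{"type":"array","items":{"type":"array","items":{"type":"number"}}},"grip":{"type":"number"},"newtons":{"type":"number"}},"required":["rows"]}

```bash
mkdir -p pics; ls; python3 - <<'E'
from rig import get_state, eyes
import cv2,numpy as np
for n in("scene","top"):
    p,d=eyes.get_image(n); cv2.imwrite(f"pics/{n}0.png",p[:,:,::-1]); np.savez(f"{n}0.npz",p=p,d=d)
    print(n,eyes.camera_info(n))
print(get_state())
E
```

```text
pics
scene {'fx': 489.71638179988133, 'fy': 489.71638179988133, 'cx': 250.4512721631799, 'cy': 194.58841457660336, 'dist': array([0.01619835, 0.        , 0.        , 0.        , 0.        ]), 'R': array([[ 0.25330875,  0.96737986,  0.0032993 ],
       [ 0.59770678, -0.15382624, -0.78681897],
       [-0.7606453 ,  0.20128014, -0.61717504]]), 't': array([-0.31572232, -0.23392816,  1.95625838])}
top {'fx': 462.5759396391173, 'fy': 462.5759396391173, 'cx': 258.03709428668026, 'cy': 198.80029035227287, 'dist': array([0.03757015, 0.        , 0.        , 0.        , 0.        ]), 'R': array([[ 0.40368876, -0.91489288,  0.00252966],
       [-0.89156852, -0.39401447, -0.22328945],
       [ 0.20528265,  0.08788408, -0.9747489 ]]), 't': array([-0.07121156,  0.59169944,  1.5562423 ])}
{'clock': 0.1, 'qpos': array([-1.39000029e+00,  2.76523799e-01,  1.50603123e+00,  5.10794998e-05,
        1.36072799e+00, -1.20972740e-01]), 'qd': array([-7.66735537e-05, -2.52098097e-03, -1.74827564e-03,  2.26806421e-03,
        4.00476053e-04, -1.15743118e-03]), 'effort': array([ 1.01488968e-03, -4.17701840e+01, -2.46404511e+01, -1.96565929e-04,
        5.82667039e-03,  2.00330231e-05]), 'position': array([ 0.17083855, -0.5485528 ,  0.2492209 ]), 'ee_rot': array([-8.45552119e-04,  9.88638981e-01,  1.50307189e-01, -3.14434483e-07]), 'contact_force': array([ 0.20251072, -0.15586166, -0.08507541]), 'moment': array([ 0.01299422, -0.01505002,  0.00812273]), 'gripper_force': 0.0, 'width': 0.0853424574230208}
```

View pics/top0.png

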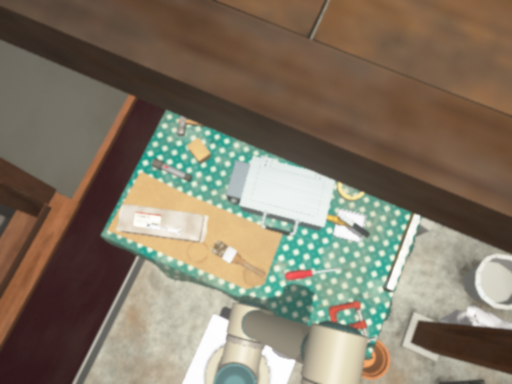

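View pics/scene0.png

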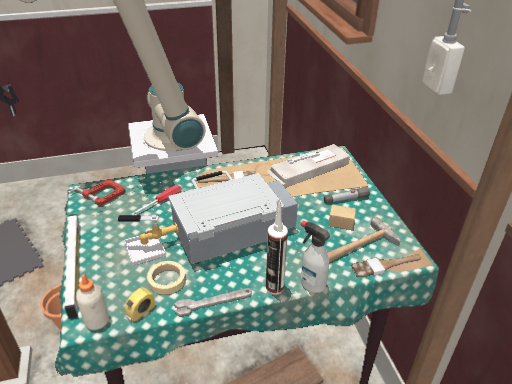

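The top view shows the tank lid (~290,188), bar handle (~265-295,228), and the valve lever (~355,225). The scene view shows the tank from behind, with the lever's black sleeve near (135,217). I'll enlarge both.

```bash
python3 - <<'E'
import cv2,numpy as np
a=np.load("top0.npz"); s=np.load("scene0.npz")
c=cv2.resize(a['p'][140:270,220:400,::-1],None,fx=4.4,fy=4.4,interpolation=cv2.INTER_CUBIC);cv2.imwrite("pics/tc.png",c)
c=cv2.resize(s['p'][150:300,100:300,::-1],None,fx=4,fy=4,interpolation=cv2.INTER_CUBIC);cv2.imwrite("pics/sc.png",c)
print(a['d'][20:100:20,100:500:80]); print(a['d'][188,290],a['d'][224,355])
E
```

```text
[[0.42698064 0.4269806  0.42774627 0.44550094 0.4452479 ]
 [0.42286715 0.42291552 0.42418936 0.43857136 0.43924507]
 [0.45037547 0.41693288 0.41930297 0.4197311  0.43318713]
 [0.50699586 0.41353318 0.4139439  0.41510427 0.4315388 ]]
1.5600318 1.5570685
```

View pics/tc.png

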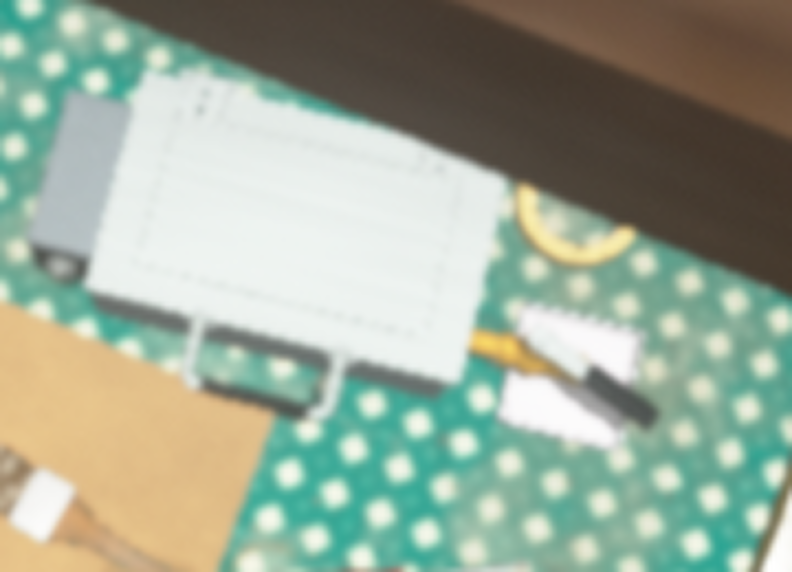

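View pics/sc.png

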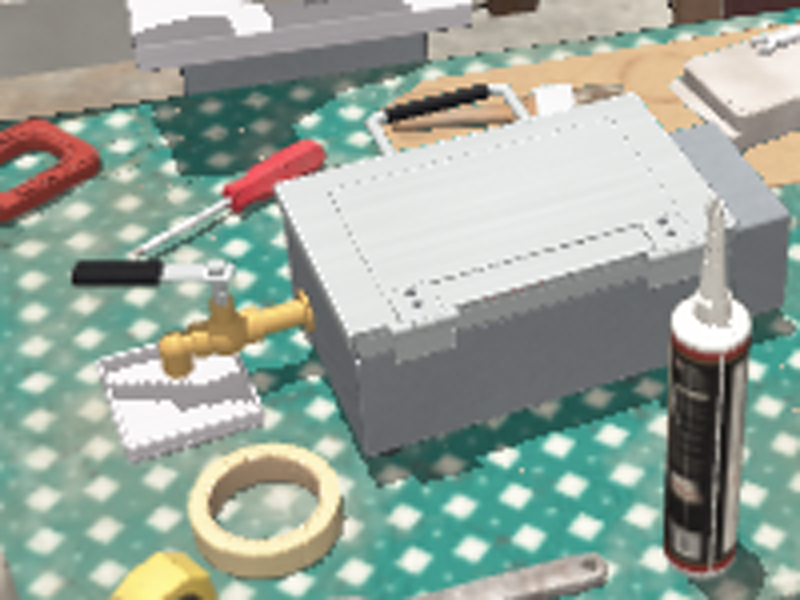

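Top crop: lid corners at about (148,71), (507,182), (464,382), (88,290); bar sleeve (205,387)–(310,410); lever sleeve ends (588,372)–(655,418). Scene crop: lid corners (278,184), (632,97), (357,335); bar sleeve (387,114)–(490,91); lever sleeve (75,273)–(160,272). Next I'll fit the pose.

```bash
cat >h.py <<'E'
import numpy as np,cv2
from rig import get_state,eyes,order
from scipy.optimize import least_squares
from scipy.spatial.transform import Rotation as Ro
def proj(X,n):
    c=eyes.camera_info(n);K=np.array([[c['fx'],0,c['cx']],[0,c['fy'],c['cy']],[0,0,1]])
    return cv2.projectPoints(np.float64(X),cv2.Rodrigues(c['R'])[0],c['t'],K,c['dist'])[0][:,0]
def w(p,P):
    c,s=np.cos(p[2]),np.sin(p[2]);P=np.atleast_2d(P)
    return P@np.array([[c,s,0],[-s,c,0],[0,0,1]])+[p[0],p[1],0]
def lev(q,r): # q: valve angle; 0 -> -y, pi/2 -> -x
    return [-.040-r*np.sin(q),-.205-r*np.cos(q),.110]
E
cat >fit.py <<'E'
from h import *
L=[[.0855,.146,.137],[.0855,-.146,.137],[-.0935,-.146,.137],[-.0935,.146,.137],[-.143,.042,.131],[-.143,-.042,.131]]
T=(np.array([[148,71],[507,182],[464,382],[88,290],[205,387],[310,410],[588,372],[655,418]])+.5)/4.4-.5+[220,140]
S=(np.array([[632,97],[357,335],[278,184],[490,91],[387,114],[160,272],[75,273]])+.5)/4-.5+[100,150]
def f(p):
    v=[lev(p[3],.043),lev(p[3],.102)]
    X=lambda i:w(p,np.array([L[k] for k in i]+v))
    return np.r_[(proj(X(range(6)),'top')-T),(proj(X([0,1,2,4,5]),'scene')-S)].ravel()
r=least_squares(f,[.55,-.1,0,.2],loss='soft_l1')
print(r.x,np.round(r.fun.reshape(-1,2),1).tolist());p=r.x;np.save('p.npy',p)
for n,P in dict(bar=[-.143,0,.131],stem=[-.04,-.205,.11],grip=lev(p[3],.075),tip=lev(p[3],.102),shut=lev(1.571,.075),hinge=[.091,0,.131]).items(): print(n,w(p,P)[0])
E
python3 fit.py
```

```text
[0.62476185 0.09019883 0.17282885 0.42840948] [[-1.7, 0.2], [0.2, -5.2], [-1.1, -0.0], [-1.1, 0.1], [-1.0, -0.1], [-0.2, 0.8], [0.4, 0.4], [-0.5, 0.8], [27.3, 30.8], [-1.1, -0.1], [-1.2, -0.2], [-0.7, 0.3], [-0.4, 1.1], [-0.4, 1.1], [0.0, 0.8]]
bar [0.48389223 0.06560716 0.131     ]
stem [ 0.62061155 -0.11862591  0.11      ]
grip [ 0.60165101 -0.19118966  0.11      ]
tip [ 0.59482522 -0.21731261  0.11      ]
shut [ 0.54672626 -0.1315086   0.11      ]
hinge [0.71440615 0.10584808 0.131     ]
```

```bash
sed -i 's/X(\[0,1,2,4,5\])/X([3,1,2,4,5])/; s/return np.r_\[(proj(X(range(6)),.top.)-T)/return np.r_[(proj(X(range(6)),"top")-T)[[0,2,3,4,5,6,7]]/' fit.py; python3 fit.py
python3 - <<'E'
# overhead beam extents in world
from h import *
d=np.load('top0.npz')['d'];c=eyes.camera_info('top')
for u,v in [(100,20),(260,100),(420,150),(500,190),(500,100),(150,60)]:
    z=d[v,u];x=np.array([(u-c['cx'])/c['fx']*z,(v-c['cy'])/c['fy']*z,z]);print(u,v,c['R'].T@(x-c['t']))
E
```

```text
[0.62613658 0.0900809  0.17259194 0.44310974] [[-1.5, -0.1], [-0.9, -0.4], [-0.9, -0.3], [-0.8, -0.4], [-0.1, 0.4], [0.4, 0.2], [-0.6, 0.8], [0.6, -2.0], [-1.1, 0.2], [-1.2, 0.1], [-0.7, 0.6], [-0.3, 1.4], [-0.3, 1.3], [0.1, 0.8]]
bar [0.48526114 0.0655226  0.131     ]
stem [ 0.62193682 -0.11874286  0.11      ]
grip [ 0.60189453 -0.1910153   0.11      ]
tip [ 0.59467931 -0.21703339  0.11      ]
shut [ 0.54804847 -0.13160803  0.11      ]
hinge [0.71578459 0.10570891 0.131     ]
100 20 [0.4127274  0.26723285 1.26952997]
260 100 [0.39992264 0.10023116 1.26878186]
420 150 [ 0.41299529 -0.04509269  1.26933231]
500 190 [ 0.40667386 -0.11895352  1.26941569]
500 100 [ 0.49523549 -0.09930341  1.25505061]
150 60 [0.39487029 0.20650141 1.26996901]
```

```bash
cat >>h.py <<'E'
def yaw(q): x=Ro.from_quat(np.r_[q[1:],q[0]]).as_matrix()[:,0]; return np.arctan2(x[1],x[0])
def units(targets,pos=None,th=None): # targets: (x,y,z,theta)
    s=get_state();pos=s['position'] if pos is None else np.array(pos);th=yaw(s['ee_rot']) if th is None else th
    for t in targets:
        d=np.array(t[:3])-pos;c,q=np.cos(th),np.sin(th)
        print(np.round([(c*d[0]+q*d[1])/.025,(q*d[0]-c*d[1])/.025,-d[2]/.025,-np.degrees((t[3]-th+np.pi)%(2*np.pi)-np.pi)/6],2))
E
python3 -c "
from h import *
units([(.602,-.191,.25,1.3)])"
```

```text
[20.72 -8.53 -0.03 -9.53]
```

>>> {"api": "drive_tool", "payload": {"rows": [[1.0,-0.4,0,-0.5],[2.4,-1.0,0,-1.1],[3.8,-1.6,0,-1.7],[5.2,-2.2,0,-2.4],[6.6,-2.8,0,-3.0],[8.0,-3.4,0,-3.7],[9.3,-3.9,0,-4.3],[10.4,-4.3,0,-4.8]], "grip": 60, "newtons": 30}}

```text
clock: 0.77
position: [0.3886, -0.3669, 0.2497]
ee_rot: [-0.0, 0.919, 0.393, 0.0]
contact_force: [-0.1, -0.2, 0.3]
width: 0.0603
gripper_force: 0.0
```

```bash
python3 -c "
from h import *
units([(.602,-.191,.25,1.3)])"
```

```text
[ 1.098e+01  1.320e+00 -1.000e-02 -4.690e+00]
```

>>> {"api": "drive_tool", "payload": {"rows": [[1.4,0.2,0,-0.6],[2.9,0.4,0,-1.2],[4.4,0.5,0,-1.8],[5.9,0.7,0,-2.4],[7.4,0.9,0,-3.0],[8.9,1.1,0,-3.7],[10.2,1.2,0,-4.3],[11.0,1.3,0,-4.7]]}}

```text
clock: 1.43
position: [0.6035, -0.1906, 0.2492]
ee_rot: [-0.001, 0.796, 0.606, 0.001]
contact_force: [-0.1, -0.2, -0.9]
width: 0.0598
gripper_force: 0.0
```

```bash
python3 - <<'E'
from h import *
units([(.602,-.191,.108,1.3)])
p,d=eyes.get_image("top");cv2.imwrite("pics/t1.png",cv2.resize(p[170:270,300:420,::-1],None,fx=5,fy=5,interpolation=cv2.INTER_CUBIC))
E
```

```text
[-0.03 -0.05  5.65  0.02]
```

View pics/t1.png

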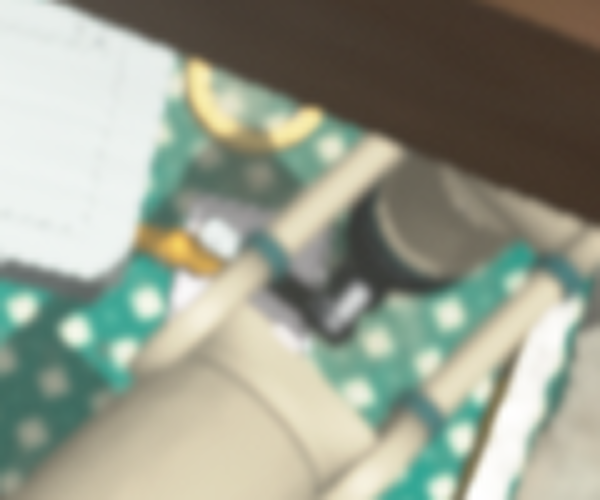

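The arm mostly hides the lever, and only the gripper near (330,300) is visible beside it. The fit leaves about 20 mm clearance on each side, so I'm descending.

>>> {"api": "drive_tool", "payload": {"rows": [[0,0,0.8,0],[0,0,1.8,0],[0,0,2.8,0],[0,0,3.8,0],[0,0,4.6,0],[0,0,5.2,0],[0,0,5.6,0],[0,0,5.6,0]]}}

```text
clock: 2.15
position: [0.5995, -0.193, 0.1072]
ee_rot: [-0.002, 0.797, 0.604, -0.001]
contact_force: [-0.3, 0.6, 0.8]
width: 0.06
gripper_force: 0.0
```

>>> {"api": "drive_tool", "payload": {"rows": [[0,0,0,0],[0,0,0,0],[0,0,0,0],[0,0,0,0],[0,0,0,0],[0,0,0,0],[0,0,0,0],[0,0,0,0]], "grip": 10, "newtons": 25}}

```text
clock: 2.82
position: [0.6013, -0.1939, 0.1114]
ee_rot: [0.001, 0.797, 0.604, -0.0]
contact_force: [-2.9, -0.4, 6.9]
width: 0.02
gripper_force: 24.5
```

```bash
python3 - <<'E'
from h import *
s=get_state();print(s['position'],yaw(s['ee_rot']),s['width'],s['gripper_force'],s['contact_force'])
p=np.load('p.npy');st=w(p,[-.04,-.205,.11])[0]
d=s['position']-st;r=np.hypot(d[0],d[1]);a=np.arctan2(d[1],d[0]);print(r,a,'q',-np.pi/2+p[2]-a)
th=yaw(s['ee_rot'])
for k in (1,2,3):
  for da in np.arange(.07,1.3,.07)[:8]: pass
A=[(st[0]+r*np.cos(a-k),st[1]+r*np.sin(a-k),s['position'][2],th-k) for k in np.arange(1,9)*.07]
units(A)
E
```

```text
[ 0.60130691 -0.19385907  0.11140563] 1.2974876900211796 0.020031610071169093 24.462525020353496 [-2.91029075 -0.43510041  6.92557496]
0.07789761409318716 -1.8388276746703658 q 0.4406232861178798
[ 0.01 -0.22 -0.    0.67]
[ 0.03 -0.43 -0.    1.34]
[ 0.07 -0.65 -0.    2.01]
[ 0.12 -0.86 -0.    2.67]
[ 0.18 -1.07 -0.    3.34]
[ 0.26 -1.27 -0.    4.01]
[ 0.36 -1.47 -0.    4.68]
[ 0.47 -1.66 -0.    5.35]
```

Gripped: the opening reads 20 mm, which matches the sleeve width. Now I'll swing it along the arc.

>>> {"api": "drive_tool", "payload": {"rows": [[0.01,-0.22,0,0.67],[0.03,-0.43,0,1.34],[0.07,-0.65,0,2.0],[0.12,-0.86,0,2.67],[0.18,-1.07,0,3.34],[0.26,-1.27,0,4.0],[0.36,-1.47,0,4.68],[0.47,-1.66,0,5.35]]}}

```text
clock: 3.48
position: [0.5637, -0.1729, 0.1114]
ee_rot: [0.002, 0.933, 0.359, -0.001]
contact_force: [-5.7, -5.2, 6.7]
width: 0.0198
gripper_force: 23.8
```

```bash
python3 - <<'E'
from h import *
s=get_state();p=np.load('p.npy');st=w(p,[-.04,-.205,.11])[0]
d=s['position']-st;r=np.hypot(d[0],d[1]);a=np.arctan2(d[1],d[0]);q=-np.pi/2+p[2]-a;print(r,'q',q,yaw(s['ee_rot']),s['width'],s['contact_force'])
th=p[2]+1.571-q
A=[(st[0]+.077*np.cos(a-k),st[1]+.077*np.sin(a-k),s['position'][2],th-k) for k in np.linspace(0,1.571+.06-q,9)[1:]]
units(A)
E
```

```text
0.07950636674044889 q 0.9948517043090326 0.7342142535170534 0.019790385531356463 [-5.66960414 -5.17753947  6.69184269]
[ 0.11 -0.25 -0.    0.62]
[ 0.13 -0.49 -0.    1.38]
[ 0.18 -0.73 -0.    2.14]
[ 0.24 -0.97 -0.    2.9 ]
[ 0.32 -1.2  -0.    3.66]
[ 0.42 -1.42 -0.    4.42]
[ 0.54 -1.64 -0.    5.18]
[ 0.68 -1.84 -0.    5.94]
```

>>> {"api": "drive_tool", "payload": {"rows": [[0.04,-0.25,0,0.7],[0.08,-0.49,0,1.4],[0.14,-0.73,0,2.14],[0.2,-0.97,0,2.9],[0.3,-1.2,0,3.66],[0.4,-1.42,0,4.42],[0.52,-1.64,0,5.18],[0.66,-1.84,0,5.9]]}}

```text
clock: 4.15
position: [0.5432, -0.1304, 0.1115]
ee_rot: [0.005, 0.998, 0.059, -0.002]
contact_force: [-9.3, -23.9, 2.9]
width: 0.0198
gripper_force: 33.5
```

```bash
python3 - <<'E'
from h import *
s=get_state();p=np.load('p.npy');st=w(p,[-.04,-.205,.11])[0]
d=s['position']-st;r=np.hypot(d[0],d[1]);a=np.arctan2(d[1],d[0]);q=-np.pi/2+p[2]-a;print(r,'q',q,'yaw q',p[2]+1.571-yaw(s['ee_rot']),s['width'],s['contact_force'],s['moment'])
E
```

```text
0.07961711277614437 q 1.5969903802958587 yaw q 1.6248820747786268 0.019753259848210674 [ -9.30533142 -23.91337656   2.94885666] [-3.73856042  1.25442095  0.58135352]
```

It is pressing on the stop with about 24 N. I'll let it settle, release, rise and check.

>>> {"api": "drive_tool", "payload": {"rows": [[0,0,0,0],[0,0,0,0],[0,0,0,0],[0,0.1,0,0],[0,0.2,0,0],[0,0.2,0,0],[0,0.2,0,0],[0,0.2,0,0]]}}

```text
clock: 4.82
position: [0.5432, -0.131, 0.1113]
ee_rot: [0.0, 0.998, 0.061, -0.003]
contact_force: [-9.4, -1.4, 11.2]
width: 0.0196
gripper_force: 33.6
```

>>> {"api": "drive_tool", "payload": {"rows": [[0,0,0,0],[0,0,0,0],[0,0,0,0],[0,0,0,0],[0,0,-0.5,0],[0,0,-1.5,0],[0,0,-2.8,0],[0,0,-4.0,0]], "grip": 44}}

```text
clock: 5.48
position: [0.5465, -0.1306, 0.2106]
ee_rot: [-0.0, 0.998, 0.059, -0.0]
contact_force: [1.4, -0.7, 0.2]
width: 0.044
gripper_force: 0.0
```

```bash
python3 - <<'E'
from h import *
p=np.load('p.npy')
b=w(p,[-.143,0,.131])[0];units([(b[0],b[1],.25,p[2]+np.pi/2)]);print(b)
i,d=eyes.get_image("scene");cv2.imwrite("pics/s2.png",cv2.resize(i[150:300,100:300,::-1],None,fx=4,fy=4,interpolation=cv2.INTER_CUBIC))
for q in (1.571,1.48): print((proj(w(p,[lev(q,0),lev(q,.043),lev(q,.102)]),'scene')-[100,150]+.5)*4-.5)
E
```

```text
[ -1.51  -8.08  -1.58 -15.52]
[0.48526114 0.0655226  0.131     ]
[[219.15060989 277.7964833 ]
 [202.81627033 242.34546467]
 [181.51043566 196.12258318]]
[[219.15060989 277.7964833 ]
 [197.60873956 243.91665898]
 [169.44667169 199.63932638]]
```

View pics/s2.png

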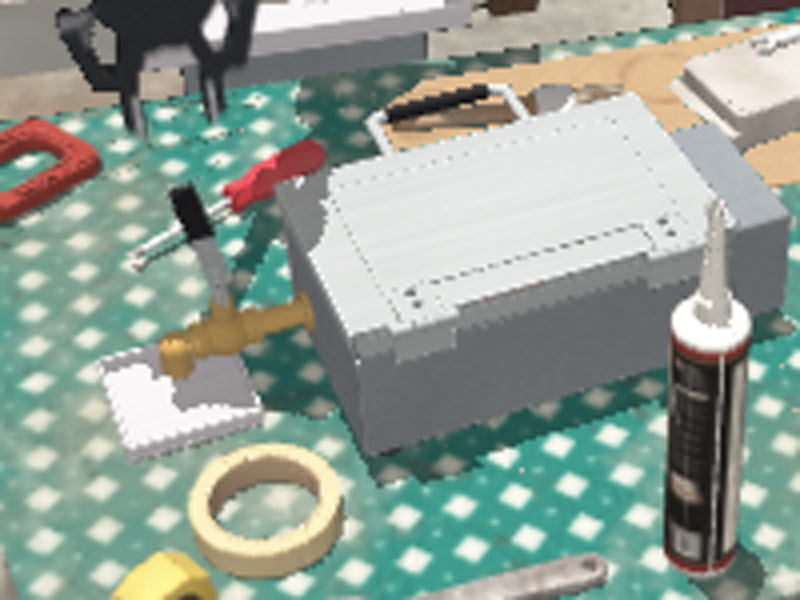

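The lever now points to the tank's front: tip near (183,187), sleeve start (202,240). That matches the prediction for 1.571, so the valve is shut. Next, the bar.

>>> {"api": "drive_tool", "payload": {"rows": [[-0.1,-0.6,-0.6,-1.0],[-0.3,-1.6,-1.2,-2.0],[-0.5,-2.7,-1.6,-3.0],[-0.7,-3.8,-1.6,-4.0],[-0.9,-4.9,-1.6,-5.0],[-1.1,-6.0,-1.6,-6.0],[-1.3,-7.1,-1.6,-7.0],[-1.5,-8.1,-1.6,-8.0]]}}

```text
clock: 6.2
position: [0.4849, 0.0674, 0.2498]
ee_rot: [-0.0, 0.887, 0.462, 0.0]
contact_force: [-0.0, 0.8, -0.3]
width: 0.0442
gripper_force: 0.0
```

```bash
python3 - <<'E'
from h import *
p=np.load('p.npy')
b=w(p,[-.143,0,.131])[0];units([(b[0],b[1],.25,p[2]+np.pi/2)])
E
```

```text
[-0.05  0.05 -0.01 -7.47]
```

>>> {"api": "drive_tool", "payload": {"rows": [[0,0.05,0,-1.0],[0,0.05,0,-2.0],[0,0.05,0,-3.0],[-0.05,0.05,0,-4.0],[-0.05,0.05,0,-5.0],[-0.05,0.05,0,-6.0],[-0.05,0.05,0,-7.0],[-0.05,0.05,0,-7.5]]}}

```text
clock: 6.87
position: [0.4859, 0.0643, 0.2497]
ee_rot: [0.0, 0.643, 0.766, 0.0]
contact_force: [0.7, 1.0, -0.5]
width: 0.0439
gripper_force: 0.0
```

>>> {"api": "drive_tool", "payload": {"rows": [[0,0,0.6,0],[0,0,1.4,0],[0,0,2.2,0],[0,0,3.0,0],[0,0,3.8,0],[0,0,4.4,0],[0,0,4.7,0],[0,0,4.75,0]]}}

```text
clock: 7.53
position: [0.4847, 0.0642, 0.1296]
ee_rot: [-0.001, 0.644, 0.765, -0.001]
contact_force: [0.1, 0.5, 0.7]
width: 0.0438
gripper_force: 0.0
```

```bash
python3 - <<'E'
from h import *
s=get_state();print(s['position'],yaw(s['ee_rot']),s['contact_force'])
i,d=eyes.get_image("scene");cv2.imwrite("pics/s3.png",cv2.resize(i[130:230,150:280,::-1],None,fx=6,fy=6,interpolation=cv2.INTER_CUBIC))
E
```

```text
[0.48472325 0.06420599 0.12962137] 1.741613013861032 [0.07388306 0.50953041 0.65452252]
```

View pics/s3.png

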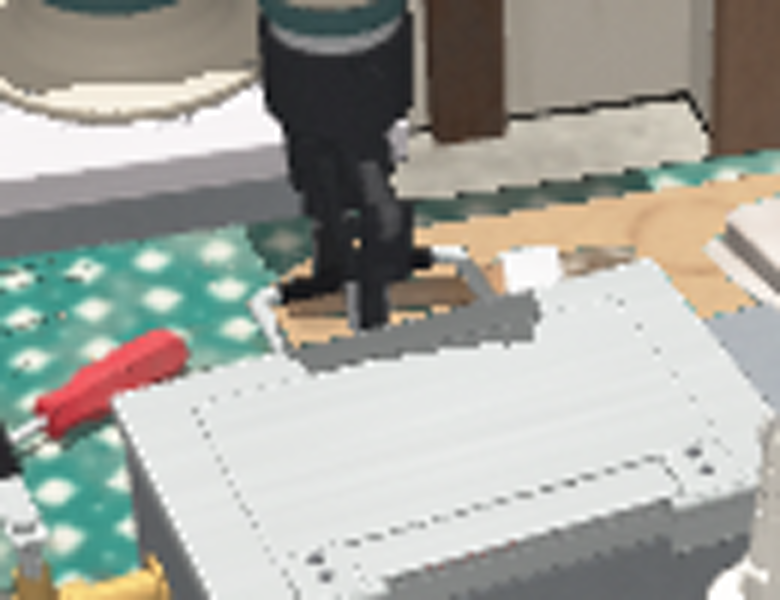

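The fingers straddle the bar around (365,270), clear of the lid edge. Closing.

>>> {"api": "drive_tool", "payload": {"rows": [[0,0,0,0],[0,0,0,0],[0,0,0,0],[0,0,0,0],[0,0,0,0],[0,0,0,0],[0,0,0,0],[0,0,0,0]], "grip": 4, "newtons": 40}}

```text
clock: 8.25
position: [0.4845, 0.0638, 0.1322]
ee_rot: [-0.0, 0.644, 0.765, -0.001]
contact_force: [-4.4, 0.3, 5.2]
width: 0.0116
gripper_force: 39.1
```

```bash
python3 - <<'E'
from h import *
s=get_state();p=np.load('p.npy');print(s['position'],w(p,[-.143,0,.131]),s['width'],s['contact_force'],s['gripper_force'])
h=w(p,[.091,0,.131])[0];e=np.array([np.cos(p[2]),np.sin(p[2]),0])
P=s['position'];th=yaw(s['ee_rot'])
A=[P+.234*((1-np.cos(t))*e+np.sin(t)*np.array([0,0,1])) for t in np.radians(np.arange(2.5,60.1,2.5))]
units([(*a,th) for a in A])
E
```

```text
[0.48447466 0.06382134 0.13221479] [[0.48526114 0.0655226  0.131     ]] 0.011593290442749739 [-4.3664126   0.34267626  5.18357313] 39.08937335014343
[ 0.    0.01 -0.41 -0.  ]
[ 0.    0.04 -0.82 -0.  ]
[ 0.    0.08 -1.22 -0.  ]
[ 0.    0.14 -1.63 -0.  ]
[ 0.    0.22 -2.03 -0.  ]
[ 0.    0.32 -2.42 -0.  ]
[ 0.    0.43 -2.81 -0.  ]
[ 0.    0.56 -3.2  -0.  ]
[ 0.    0.71 -3.58 -0.  ]
[ 0.    0.88 -3.96 -0.  ]
[ 0.    1.06 -4.32 -0.  ]
[ 0.    1.25 -4.68 -0.  ]
[ 0.    1.47 -5.03 -0.  ]
[ 0.    1.69 -5.37 -0.  ]
[ 0.    1.93 -5.7  -0.  ]
[ 0.    2.19 -6.02 -0.  ]
[ 0.    2.46 -6.32 -0.  ]
[ 0.    2.74 -6.62 -0.  ]
[ 0.    3.04 -6.9  -0.  ]
[ 0.01  3.34 -7.17 -0.  ]
[ 0.01  3.66 -7.43 -0.  ]
[ 0.01  3.99 -7.67 -0.  ]
[ 0.01  4.33 -7.89 -0.  ]
[ 0.01  4.68 -8.11 -0.  ]
```

>>> {"api": "drive_tool", "payload": {"rows": [[0,0.01,-0.41,0],[0,0.04,-0.82,0],[0,0.08,-1.22,0],[0,0.14,-1.63,0],[0,0.22,-2.03,0],[0,0.32,-2.42,0],[0,0.43,-2.81,0],[0,0.56,-3.2,0]]}}

```text
clock: 8.92
position: [0.4971, 0.0659, 0.2107]
ee_rot: [-0.002, 0.644, 0.765, -0.002]
contact_force: [-2.5, -1.7, -4.2]
width: 0.0112
gripper_force: 38.9
```

```bash
python3 - <<'E'
from h import *
s=get_state();print(s['position'],s['width'],s['contact_force'],s['gripper_force'])
i,d=eyes.get_image("scene");cv2.imwrite("pics/s4.png",cv2.resize(i[100:250,130:310,::-1],None,fx=4,fy=4,interpolation=cv2.INTER_CUBIC))
E
```

```text
[0.497127   0.06586013 0.21074352] 0.01119433842617787 [-2.5107932  -1.72651883 -4.18526156] 38.94119918346405
```

View pics/s4.png

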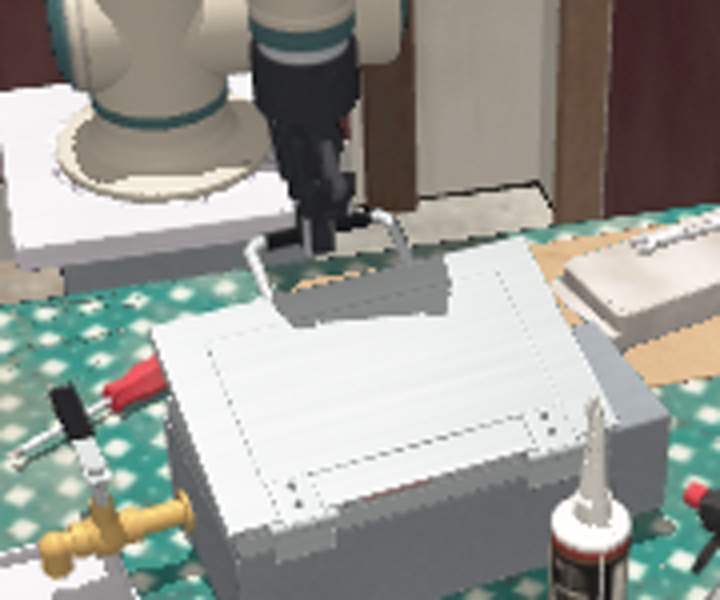

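The lid is up about 20°, the bar is in the fingers near (315,235), and the lever is still shut. I'll carry on.

>>> {"api": "drive_tool", "payload": {"rows": [[0,0.15,-0.38,0],[0,0.32,-0.76,0],[0,0.5,-1.12,0],[0,0.69,-1.48,0],[0,0.91,-1.83,0],[0,1.13,-2.17,0],[0,1.37,-2.5,0],[0,1.63,-2.82,0]]}}

```text
clock: 9.63
position: [0.5353, 0.072, 0.2825]
ee_rot: [-0.003, 0.644, 0.765, -0.005]
contact_force: [-12.0, -4.7, 5.6]
width: 0.0118
gripper_force: 39.2
```

>>> {"api": "drive_tool", "payload": {"rows": [[0,0.27,-0.3,0],[0,0.55,-0.6,0],[0,0.85,-0.88,0],[0,1.15,-1.15,0],[0,1.47,-1.41,0],[0,1.8,-1.65,0],[0,2.14,-1.87,0],[0,2.49,-2.09,0]]}}

```text
clock: 10.3
position: [0.5978, 0.0822, 0.3385]
ee_rot: [0.0, 0.645, 0.765, -0.003]
contact_force: [-11.0, -4.9, 13.3]
width: 0.0111
gripper_force: 41.0
```

>>> {"api": "drive_tool", "payload": {"rows": [[0,0,0,0],[0,0,0,0],[0,0,0,0],[0,0,0,0],[0,0,0,0],[0,0,0,0],[0,0,0,0],[0,0,0,0]]}}

```text
clock: 10.97
position: [0.5994, 0.0825, 0.339]
ee_rot: [0.002, 0.645, 0.765, -0.001]
contact_force: [-10.4, -4.2, 14.5]
width: 0.0114
gripper_force: 41.6
```

```bash
python3 - <<'E'
from h import *
s=get_state();p=np.load('p.npy');h=w(p,[.091,0,.131])[0];d=h-s['position'];e=np.array([np.cos(p[2]),np.sin(p[2]),0])
x=d@e;z=-d[2];print(s['position'],'r',np.hypot(x,z),'deg',np.degrees(np.arctan2(z,x)),s['width'],s['contact_force'],s['gripper_force'],abs(s['qd']).max())
i,dd=eyes.get_image("scene");cv2.imwrite("pics/s5.png",cv2.resize(i[80:250,100:310,::-1],None,fx=3.5,fy=3.5,interpolation=cv2.INTER_CUBIC))
# lid plane from depth
c=eyes.camera_info('scene');vu=np.argwhere(dd>0);K=np.array([[c['fx'],0,c['cx']],[0,c['fy'],c['cy']],[0,0,1]])
n=cv2.undistortPoints(vu[:,::-1].astype(float).reshape(-1,1,2),K,c['dist'])[:,0]
zz=dd[vu[:,0],vu[:,1]];X=(np.c_[n*zz[:,None],zz]-c['t'])@c['R']
q=X-[p[0],p[1],0];tx=q@e;ty=q@np.array([-e[1],e[0],0])
m=(abs(ty)<.12)&(X[:,2]>.16)&(X[:,2]<.26)&(tx>-.1)&(tx<.1);f=np.polyfit(tx[m],X[m,2],1);res=X[m,2]-np.polyval(f,tx[m]);m2=abs(res)<.01
f=np.polyfit(tx[m][m2],X[m,2][m2],1);print(m.sum(),m2.sum(),'lid deg',np.degrees(np.arctan(-f[0])))
E
```

```text
[0.59935291 0.08246278 0.33897947] r 0.23946552703362814 deg 60.286560507693814 0.01135953135533803 [-10.36787056  -4.18689891  14.51575004] 41.60925328731537 0.0014383894168185677
3497 3284 lid deg 58.991153437327206
```

View pics/s5.png

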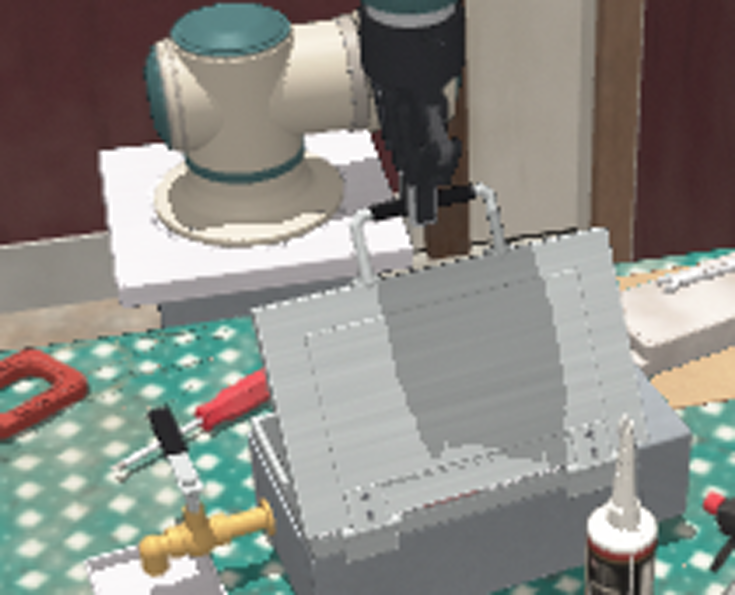

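The lid is up and held at the bar (425,200), and two measurements put it at 59–60°. The lever is still shut (160,430) and everything is at rest, so I'm handing it in.

```bash
python3 -c "
from rig import order
print(order.sign_off())"
```

```text
the job is handed in; nothing more can be done
None
```

The drain valve was turned to its shut stop first, then the lid was raised to about 60° (59.0° from the depth image, 60.3° from the gripper's position) and is held still there by its bar handle; the job is handed in, but sign-off returned no verdict.

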